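# Shift the stage-drive selector into the green slot

## Robot

A 6-joint arm with a two-finger parallel gripper is mounted at the origin on the work surface. World frame = base frame: x ahead of the robot, y to its left, z up, the work surface at z = 0. Lengths are in mm, angles in rad, forces in N, time in s.
With the tool pointing down it reaches from about 275 to 750 mm from the base axis. Payload 10.2 kg.
Tool frame: the origin (TCP) lies at the very end of the fingers, on their centre line; the grasp point (between the pads) lies 19 mm behind it (grip_depth is the distance from the TCP to the grasp point, in mm); z points along the fingers, y is the direction in which the jaws open and shut (so a half turn about z gives the same grasp; the last joint's range is limited). The gripper opens to 85 mm and grips with 20 to 120 N. Pads are 22 mm wide; open, the fingers measure 114 mm over their backs; the gripper's body (76 mm by 85 mm) begins 54 mm behind the grasp point. The pads swing forward as they close: fully open they stand 13 mm farther back than shut.
Start: joints at [-1.375, 0.313, 1.498, -0, 1.331, -0.223], TCP at [213.487, -479.64, 231.294] pointing down, gripper open.
Joint ranges: [-2.94, 2.94], [-0.97, 2.17], [0.19, 2.56], [-1.23, 4.37], [0.02, 3.11], [-2.88, 2.88]. Speed limits (rad/s): [2.39, 2.39, 3.01, 3.14, 3.14, 3.14].

## Interface

Orientations are given as a unit quaternion [x, y, z, w].
In Python, from station import * gives the robot as it stands.
- The arm moves only by the tool send_rows, never from a script. Its arguments are lists of equal length, an entry for each row: "dp": the shift along the tool's x, y, z in mm, a list of three; "delta_rot": the turn, a rotation vector about the tool's x, y, z in rad, a list of three; "hand": the gripper's target within -1 to 1 (shut at 1, half-way at 0, fully open at -1). In form: {"dp": [[dx, dy, dz], ...], "delta_rot": [[ax, ay, az], ...], "hand": [hand, ...]}. A call has 1 to 12 rows; each row is the pose to reach, as a shift and turn from the pose commanded when the call began, along the tool's axes at that moment; what a row does not reach only later rows make up. A row lasts 1/10 s, in which the tool goes at most 50 mm and 8.59 degrees, less where a joint would pass 70% of its speed; a pose out of reach is approached as far as the arm can. A call with a gripper value outside its range is refused whole. The fingers move at their own pace and stop on an object; "grip_force" is the grip in N (left out, the last holds). Time passes only in rows, so rows that repeat a pose let the fingers close. It gives the time, the measured TCP pose, the force and the opening at its end, in the units of the state.
- get_obs(): the state, without advancing time (a new reading comes with each control period).
- read_camera(name): name is "scene" or "top" or "wrist"; returns the picture (420x560x3 uint8, red, green, blue); there is no depth.
- camera_info(name): a dict with "camera_matrix" (3x3 intrinsics, pixels), "R" (3x3) and "t" (3): a world point X has camera coordinates R X + t; the wrist camera has in their place "mount" (4x4, takes a point from camera to tool coordinates, whose origin is the TCP and whose axes are the flange's). Camera axes: x right, y down, z forward; pixel columns grow to the right and rows downward; lengths in mm; the calibration is good to about 2 mm. A picture is of the moment at which its call begins: read the wrist's pose just before it. camera_info takes no time and is no camera call.
- job_done(): hands the job in, once; it reports no verdict.
Trained networks look in the newest picture that a camera, given by its name, has taken for a name from the list of things; names that differ only in an ending like _2 or _b are one class to them, and where a whole thing is asked for, a point or a joint stands for the part that bears it (a point fixed in the world has none). Each returns a list of dicts, best first, with "conf" (0 to 1); they miss things now and then, are a little off and sometimes report something else, mostly with a low value. They report only what shows in the picture. A call takes as long as a camera call.
- recognise(query, camera): "at" ([x, y, z] in mm, in world coordinates, good to about 4 mm: the middle of the surface that is visible of it).
- spot_point(query, camera): "at" ([x, y, z] in mm, in world coordinates, good to about 4 mm: a listed point, or the origin of a listed thing).
The state is a dict: "time_s": time; "joint_pos": joint angles; "dq": joint speeds; "joint_torque": joint torques, N m; "eef_pos": TCP position; "orientation": TCP orientation; "contact_force": force on the tool from outside, world axes, zero at the start; "torque": the same for the moment, N m; "width": finger opening in mm.
Only numpy, scipy, OpenCV 4.12 (cv2) and the standard library are available. Lean on these libraries where they do the work, as an engineer would, in place of code of your own. Each camera call takes 0.05 s, during which the arm holds its last target.

## Task

Put the stage drive of the die bonder into its green range: with the fingertips, push the selector lever by its black ball knob along the H-shaped gate until it is fully home in the slot of the green marker, then move clear of it. Only push it: do not take the knob between the fingers, and do not shift into the yellow slot on the way. Leave the bottle, the case and the vial where they stand.

Things in the scene. Friction and masses are not known exactly. Their poses are not given: they have to be found in the camera images.
- selector_box: cream metal box, 176 x 166 mm in plan, fixed to the bench, with a steel gate plate on top (132 x 132 mm, top 86 mm above the bench). Origin at the centre of its underside. The lever's four slots run along its x axis in two columns, 18 mm either side of its middle; a cross slot along its y axis joins the columns at their middles: an H of four slots.
- gate (a point): middle of the H-shaped gate, on top of the plate, axes as the box's. Columns are 15 mm wide, the cross slot 17 mm, inner corners rounded by 7 mm; the lever's rod is 10 mm thick. The lever can change columns only while it is in the cross slot, its knob within about 7 mm of the box's middle along the box's x. Red and white discs mark the +y slots.
- knob (a point): centre of the black ball knob (34 mm diameter) on top of the lever, 150 mm above the pivot, which is on the box's vertical axis 20 mm above the bench: 170 mm above the bench when upright, about 159 mm home in a slot. No spring: it stays where it is left; about 2 N moves it. In the box frame its y is about +-41 mm in a column (6 mm play either way), its x +-40 mm when home.
- lever_along (a joint): lean of the lever along the box's x axis, rad: 0 in the cross slot, +0.28 home in the slots at the +x end, -0.28 home at the -x end
- lever_across (a joint): lean of the lever along the box's y axis, rad: about +0.28 in the +y column (where it starts), about -0.28 in the -y column
- green_marker: green disc, 22 mm across and 3 mm thick, stuck on the gate plate by the outer end of one of the four slots; origin at the centre of its underside, axes parallel to the selector box's. Marks the wanted slot, one of the two in the -y column. When the lever is fully home in that slot the centre of its knob stands right over this disc.
- yellow_marker: yellow disc, 22 mm across and 3 mm thick, stuck on the gate plate by the outer end of one of the four slots; origin at the centre of its underside, axes parallel to the selector box's. Marks the other slot of the -y column, which must not be engaged; the knob would stand over it.
- bottle_mid (a point): centre of a loose amber bottle with a white cap, 64 mm diameter, 135 mm tall, standing on the bench beyond the box's -y side
- case_mid (a point): centre of a loose chip case, black below and pale above, 70 x 70 x 22 mm, lying on the bench beyond the box's +y side
- vial_mid (a point): centre of a loose small glass vial with a red cap, 26 mm diameter, 50 mm tall, standing on the bench on the box's robot side

How it is judged:
By the outcome, as a careful person would: the job done as asked, in the order asked, and still so for the second after the job is handed in, with the robot touching nothing.
It also fails if it takes over 67 s, if anything falls off the work surface, if the arm or the gripper's body presses on something with over 40 N, if the wrist force passes 120 N, or if a joint passes its speed limit or range.

## Working session

There is one attempt and no reset: what is moved stays moved. The work goes in short steps, Python scripts to look and compute and a tool call to move; the robot and the scene stay as the last step left them, time stands still between calls to the robot, and variables do not carry over. Pictures are saved under pics/ and viewed, and the job is handed in when it is done.

Besides the shell and the picture viewer there is one more tool, called after "Request:" by a JSON object that holds its "api" and its "payload", one argument or row to a line. send_rows: Moves the arm, as the interface text tells. Its arguments: {"type":"object","properties":{"dp":{"type":"array","items":{"type":"array","items":{"type":"number"}}},"delta_rot":{"type":"array","items":{"type":"array","items":{"type":"number"}}},"hand":{"type":"array","items":{"type":"number"}},"grip_force":{"type":"number"}},"required":["dp","delta_rot","hand"]}

```bash
mkdir -p pics; python3 - <<'E'
from station import *
import cv2
o=get_obs(); print(o)
for c in ["scene","top"]:
    cv2.imwrite(f"pics/{c}0.png",read_camera(c)[:,:,::-1])
    for q in ["selector_box","gate","knob","green_marker","yellow_marker","bottle_mid","case_mid","vial_mid"]:
        print(c,q,[( [round(v) for v in d["at"]],round(d["conf"],2)) for d in spot_point(q,c)[:2]])
print(get_obs()["time_s"])
E
```

```text
{'time_s': 0.0, 'joint_pos': array([-1.37542263e+00,  3.13454913e-01,  1.49843839e+00, -1.47311321e-05,
        1.33099471e+00, -2.23390608e-01]), 'dq': array([1.61641261e-03, 9.60656431e-05, 1.38727174e-04, 2.21071514e-05,
       9.68977622e-04, 9.08799733e-04]), 'joint_torque': array([-1.52100124e-04, -4.12271690e+01, -2.59740722e+01, -2.08260294e-04,
        4.22886136e-03,  5.78138497e-05]), 'eef_pos': array([ 213.42055773, -479.3819696 ,  230.7320693 ]), 'orientation': array([ 9.78158955e-01,  2.07857259e-01,  1.91969696e-06, -6.47713984e-04]), 'contact_force': array([-0.05343922, -0.07259232, -0.32069291]), 'torque': array([-0.03933856, -0.00352775,  0.01334123]), 'width': 85.36006256891939}
scene selector_box [([568, -26, -7], 0.95)]
scene gate [([572, -21, 90], 0.89)]
scene knob [([586, 15, 162], 0.6)]
scene green_marker [([606, -71, 85], 0.51)]
scene yellow_marker [([528, -58, 83], 0.52), ([588, 15, 164], 0.47)]
scene bottle_mid [([598, -230, 66], 0.57)]
scene case_mid [([640, 137, 10], 0.82)]
scene vial_mid [([421, -74, 25], 0.58)]
top selector_box [([573, -21, -2], 0.64)]
top gate [([572, -24, 87], 0.67)]
top knob [([590, 14, 166], 0.69)]
top green_marker [([608, -72, 89], 0.55)]
top yellow_marker [([527, -57, 89], 0.47)]
top bottle_mid [([600, -226, 69], 0.97)]
top case_mid [([637, 137, 7], 0.79)]
top vial_mid [([425, -70, 25], 0.45)]
0.9
```

View pics/scene0.png

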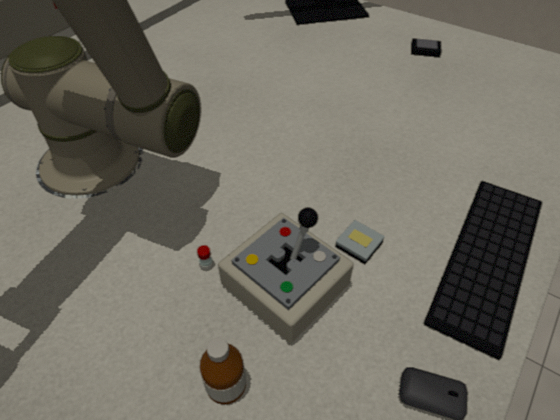

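View pics/top0.png

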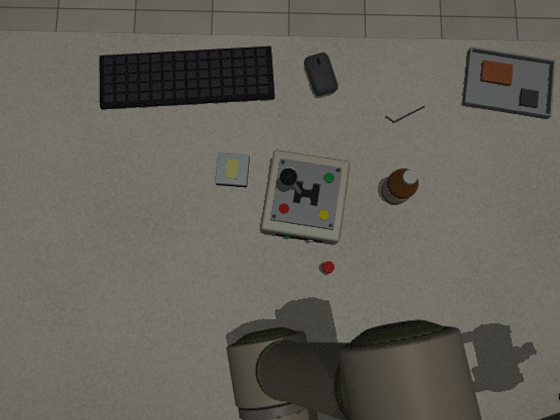

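```bash
cat > h.py <<'E'
from station import *
import numpy as np, cv2
from scipy.optimize import least_squares
def cam(c):
    i=camera_info(c); return np.array(i["camera_matrix"]),np.array(i["R"]),np.array(i["t"]).ravel()
def proj(c,X):
    K,R,t=cam(c); p=K@(R@np.array(X,float)+t); return p[:2]/p[2]
def back(c,uv,z):
    K,R,t=cam(c); d=R.T@np.linalg.inv(K)@np.array([uv[0],uv[1],1.]); C=-R.T@t
    return C+d*(z-C[2])/d[2]
def blob(c,img,col,near,rad=25):
    hsv=cv2.cvtColor(img,cv2.COLOR_RGB2HSV)
    rng={"green":[(45,100,40),(85,255,255)],"yellow":[(20,150,120),(32,255,255)],"red":[(0,180,90),(8,255,255)],"black":[(0,0,0),(180,255,45)]}[col]
    m=cv2.inRange(hsv,*rng); k=np.zeros_like(m); cv2.circle(k,tuple(int(v) for v in near),rad,255,-1); m&=k
    n,l,s,ce=cv2.connectedComponentsWithStats(m)
    if n<2: return None
    j=1+np.argmax(s[1:,4]); return ce[j],s[j]
def knob_from(z=163):
    for c in ["scene","top"]:
        img=read_camera(c); 
        for d in spot_point("knob",c)[:2]: print(c,"net",np.round(d["at"]),round(d["conf"],2))
E
python3 - <<'E'
from h import *
near={"scene":{"green":(287,287),"yellow":(252,259),"red":(285,232)},"top":{"green":(329,178),"yellow":(324,215),"red":(284,209)}}
P={}
for c in near:
    img=read_camera(c)
    for col,n in near[c].items():
        b=blob(c,img,col,n,12); P[c,col]=back(c,b[0],89); print(c,col,b[0],b[1][4],P[c,col].round(1))
    cv2.imwrite(f"pics/{c}_z.png",cv2.resize(img[130:330,180:380] if c=="scene" else img[130:260,230:370],None,fx=4,fy=4,interpolation=cv2.INTER_CUBIC)[:600,:800,::-1])
for c in near:
    d=P[c,"green"]-P[c,"yellow"]; e=P[c,"red"]-P[c,"yellow"]
    print(c,np.hypot(*d[:2]),np.arctan2(d[1],d[0]),np.hypot(*e[:2]),np.arctan2(e[1],e[0])-np.pi/2,(P[c,"green"]+P[c,"red"])/2)
E
```

```text
scene green [286.33333333 286.1981982 ] 111 [607.3 -68.7  89. ]
scene yellow [251.6344086  258.75268817] 93 [528.5 -57.3  89. ]
scene red [284.61764706 231.26470588] 68 [540.7  24.2  89. ]
top green [328.54545455 177.45454545] 77 [605.6 -67.1  89. ]
top yellow [323.51162791 214.72093023] 43 [526.6 -56.3  89. ]
top red [283.24137931 208.13793103] 58 [539.3  26.6  89. ]
scene 79.65886788808413 -0.14352702149176513 82.40293440162361 -0.1486086811218339 [574.02376223 -22.21326959  89.        ]
top 79.68989315422536 -0.1369331392422951 83.85849143313446 -0.1518766217305627 [572.42873643 -20.244975    89.        ]
```

View pics/top_z.png

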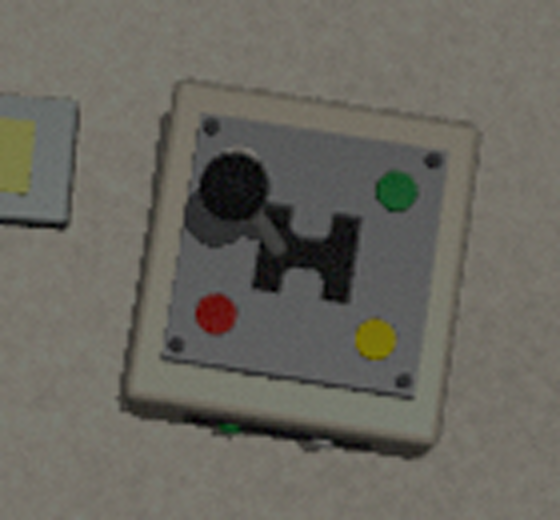

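View pics/scene_z.png

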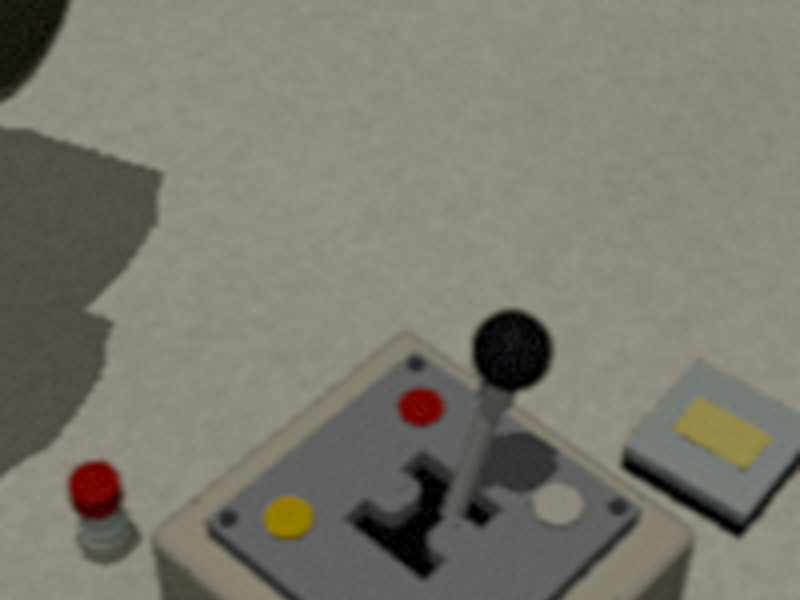

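```bash
cat >> h.py <<'E'
C0=np.array([573.2,-21.2]); YAW=-0.145
ex=np.array([np.cos(YAW),np.sin(YAW)]); ey=np.array([-ex[1],ex[0]])
def tobox(p): d=np.array(p)[:2]-C0; return np.array([d@ex,d@ey])
def toworld(b): return C0+b[0]*ex+b[1]*ey
def lever(a,b):  # knob pos from leans (universal): direction
    v=np.array([np.tan(a),np.tan(b),1]); v*=150/np.linalg.norm(v); return np.r_[toworld(v[:2]),20+v[2]]
def fit(obs):
    f=lambda q: np.concatenate([proj(c,lever(*q))-uv for c,uv in obs.items()])
    r=least_squares(f,[0,0]); X=lever(*r.x); return r.x,tobox(X),X,r.fun
def knobpix(c,img,near,rad=30):
    return blob(c,img,"black",near,rad)
E
python3 - <<'E'
from h import *
obs={"top":np.array([230+233/4,130+187/4]),"scene":np.array([308,217.5])}
for s in [obs,{"top":obs["top"]},{"scene":obs["scene"]}]:
    r=fit(s); print([np.round(v,3) for v in r])
X=fit(obs)[2]
o=get_obs(); from scipy.spatial.transform import Rotation as R
Rt=R.from_quat(o["orientation"]); print(Rt.as_matrix().round(3))
for b in [(60,41),(60,45)]:
    w=toworld(b); print(b,w, Rt.inv().apply(np.r_[w,231]-o["eef_pos"]).round(1))
# wanted orientation: tool x along ey, y along ex
M=np.array([[ey[0],ex[0],0],[ey[1],ex[1],0],[0,0,-1]])
print("rotvec",(Rt.inv()*R.from_matrix(M)).as_rotvec())
E
```

```text
[array([0.064, 0.285]), array([ 9.191, 42.114]), array([588.38 ,  19.144, 163.673]), array([-0.09 , -0.689, -0.414, -0.394])]
[array([0.054, 0.282]), array([ 7.816, 41.733]), array([586.964,  18.966, 163.865]), array([0., 0.])]
[array([0.071, 0.284]), array([10.219, 41.943]), array([589.372,  18.826, 163.654]), array([0., 0.])]
[[ 0.914  0.407  0.   ]
 [ 0.407 -0.914  0.   ]
 [ 0.     0.    -1.   ]]
(60, 41) [638.49454397  10.70019636] [ 5.877e+02 -2.751e+02  3.000e-01]
(60, 45) [639.07251369  14.65821998] [ 5.898e+02 -2.785e+02  3.000e-01]
rotvec [ 1.13070495e-05 -1.64135456e-05 -1.00699174e+00]
```

Request:
{"api": "send_rows", "payload": {
  "dp": [
    [44,-20.6,0],
    [88,-41,0],
    [132,-62,0],
    [176,-82,0],
    [220,-103,0],
    [264,-124,0],
    [308,-144,0],
    [352,-165,0],
    [396,-185,0],
    [440,-206,0],
    [484,-227,0],
    [528,-247,0]
  ],
  "delta_rot": [
    [0,0,-0.09],
    [0,0,-0.18],
    [0,0,-0.27],
    [0,0,-0.36],
    [0,0,-0.45],
    [0,0,-0.54],
    [0,0,-0.63],
    [0,0,-0.72],
    [0,0,-0.81],
    [0,0,-0.9],
    [0,0,-0.96],
    [0,0,-1.007]
  ],
  "hand": [1,1,1,1,1,1,1,1,1,1,1,1]
}}

```text
time_s: 2.2
eef_pos: [596.5, -37.4, 231.4]
orientation: [0.756, 0.655, 0.0, 0.0]
contact_force: [0.8, -1.5, 0.2]
width: 0.0
```

```bash
cat >> h.py <<'E'
from scipy.spatial.transform import Rotation as Rn
def st(*targets):
    o=get_obs(); Rt=Rn.from_quat(o["orientation"]); p=o["eef_pos"]
    M=Rt.as_matrix(); print("t",o["time_s"],"box",tobox(p).round(1),"z",p[2].round(1),"F",np.round(o["contact_force"],1),"w",round(o["width"],1),"yawx-ey",round(np.arctan2(M[1,0],M[0,0])-np.pi/2-YAW,3))
    for b in targets: print(b,Rt.inv().apply(np.r_[toworld(b[:2]),b[2]]-p).round(1))
E
python3 - <<'E'
from h import *
st((62,41,231),(62,41,146))
E
```

```text
t 2.2 box [ 25.3 -12.6] z 231.4 F [ 0.8 -1.5  0.2] w 0.0 yawx-ey 0.003
(62, 41, 231) [53.5 36.8  0.4]
(62, 41, 146) [53.5 36.8 85.4]
```

Request:
{"api": "send_rows", "payload": {
  "dp": [
    [25,20,0],
    [53.5,37,0],
    [53.5,37,0],
    [53.5,37,0]
  ],
  "delta_rot": [
    [0,0,0],
    [0,0,0],
    [0,0,0],
    [0,0,0]
  ],
  "hand": [1,1,1,1]
}}

```text
time_s: 2.6
eef_pos: [639.7, 8.6, 230.8]
orientation: [0.756, 0.654, -0.0, -0.0]
contact_force: [-0.1, -0.3, 0.3]
width: -0.3
```

```bash
python3 - <<'E'
from h import *
st((62,41,146))
cv2.imwrite("pics/s1.png",read_camera("scene")[:,:,::-1])
i=read_camera("top");cv2.imwrite("pics/t1.png",cv2.resize(i[80:280,180:440],None,fx=3,fy=3)[:,:,::-1])
E
```

```text
t 2.6 box [61.5 39.1] z 230.8 F [-0.1 -0.3  0.3] w -0.3 yawx-ey 0.001
(62, 41, 146) [ 1.9  0.5 84.8]
```

View pics/s1.png

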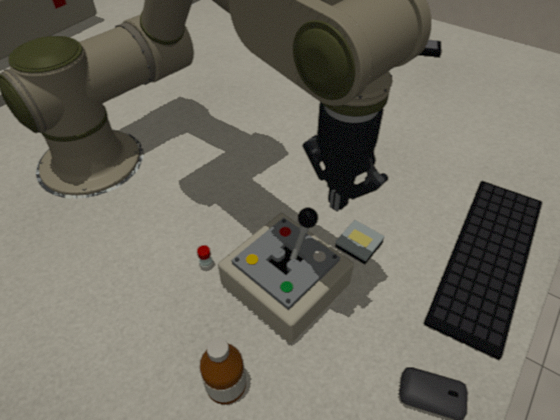

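View pics/t1.png

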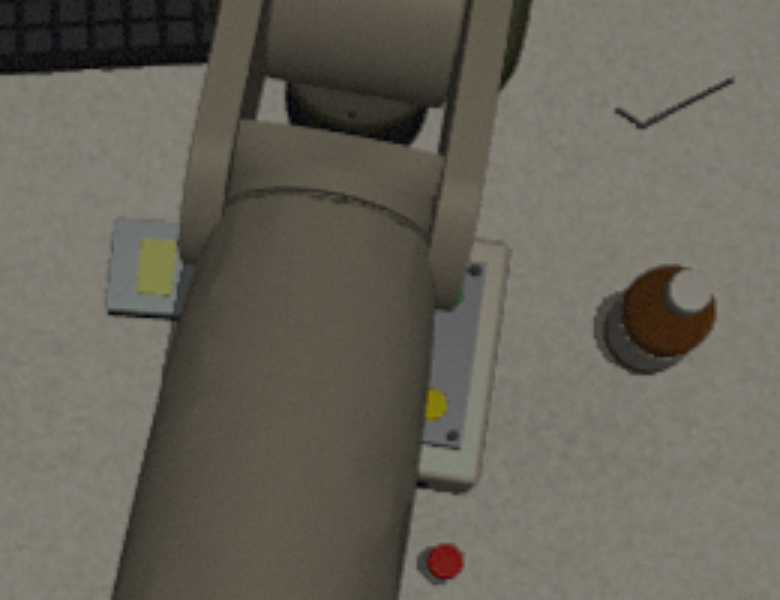

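Request:
{"api": "send_rows", "payload": {
  "dp": [
    [2,1,30],
    [2,1,60],
    [2,1,83],
    [2,1,83],
    [2,1,83]
  ],
  "delta_rot": [
    [0,0,0],
    [0,0,0],
    [0,0,0],
    [0,0,0],
    [0,0,0]
  ],
  "hand": [1,1,1,1,1]
}}

```text
time_s: 3.2
eef_pos: [641.1, 9.4, 149.4]
orientation: [0.757, 0.654, 0.0, 0.0]
contact_force: [0.3, 1.2, 0.2]
width: 0.0
```

```bash
python3 - <<'E'
from h import *
st((40,41,148))
i=read_camera("scene");cv2.imwrite("pics/s2.png",cv2.resize(i[120:320,200:460],None,fx=3,fy=3)[:,:,::-1])
i=read_camera("wrist");cv2.imwrite("pics/w2.png",i[:,:,::-1])
print(knobpix("scene",i,(308,217)))
E
```

```text
t 3.2 box [62.8 40.1] z 149.4 F [0.3 1.2 0.2] w 0.0 yawx-ey -0.001
(40, 41, 148) [  0.9 -22.8   1.4]
None
```

View pics/s2.png

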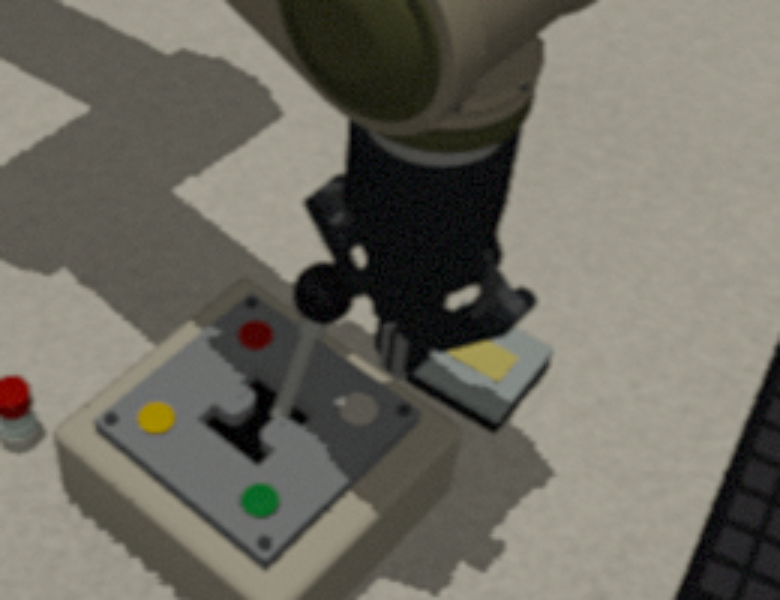

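View pics/w2.png

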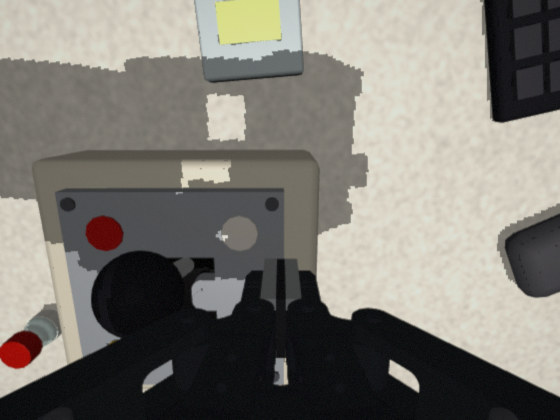

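Request:
{"api": "send_rows", "payload": {
  "dp": [
    [1,-8,1],
    [1,-16,1],
    [1,-20,1],
    [1,-24,1],
    [1,-27,1],
    [1,-29,1],
    [1,-29,1]
  ],
  "delta_rot": [
    [0,0,0],
    [0,0,0],
    [0,0,0],
    [0,0,0],
    [0,0,0],
    [0,0,0],
    [0,0,0]
  ],
  "hand": [1,1,1,1,1,1,1]
}}

```text
time_s: 4.0
eef_pos: [612.6, 15.3, 147.7]
orientation: [0.756, 0.654, 0.0, 0.0]
contact_force: [1.0, -0.5, 2.2]
width: 0.1
```

```bash
cat >> h.py <<'E'
def wproj(X):
    o=get_obs(); i=camera_info("wrist"); K=np.array(i["camera_matrix"]); m=np.array(i["mount"])
    T=np.eye(4);T[:3,:3]=Rn.from_quat(o["orientation"]).as_matrix();T[:3,3]=o["eef_pos"]
    p=np.linalg.inv(T@m)@np.r_[X,1]; p=K@p[:3]; return p[:2]/p[2]
def overlay(a,b,name):
    for c in ["scene","wrist"]:
        i=read_camera(c)[:,:,::-1].copy()
        f=wproj if c=="wrist" else (lambda X:proj("scene",X))
        uv=f(lever(a,b)); print(c,"pred",uv.round(1)); 
        if c=="scene":
            s=4;i=cv2.resize(i[170:310,215:395],None,fx=s,fy=s,interpolation=cv2.INTER_CUBIC); q=((uv-[215,170])*s)
        else: q=uv
        cv2.drawMarker(i,tuple(int(v) for v in q),(255,0,255),cv2.MARKER_CROSS,14,1)
        cv2.imwrite(f"pics/{name}_{c}.png",i)
E
python3 - <<'E'
from h import *
st((31,41,148)); print(lever(.02,.283))
overlay(0.02,.283,"a3")
E
```

```text
t 4.0 box [33.8 41.8] z 147.7 F [ 1.  -0.5  2.2] w 0.1 yawx-ey -0.0
(31, 41, 148) [-0.8 -2.8 -0.3]
[582.10133172  19.82222725 164.00674694]
scene pred [304.5 215. ]
wrist pred [197.1 295.2]
```

View pics/a3_scene.png

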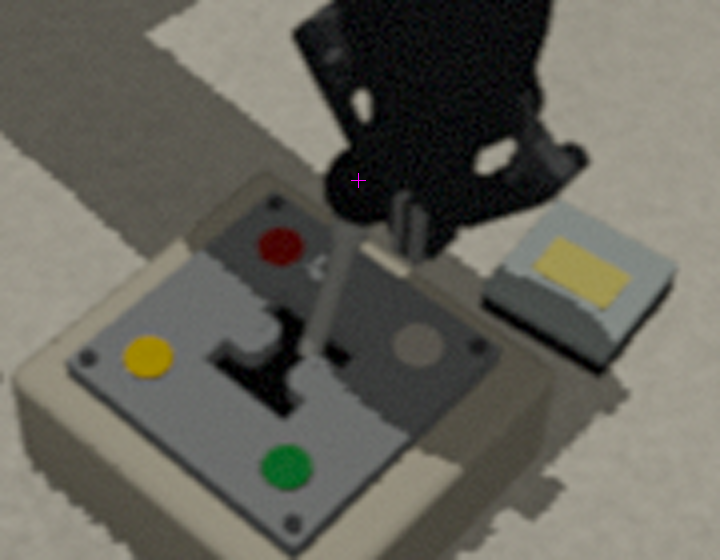

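View pics/a3_wrist.png

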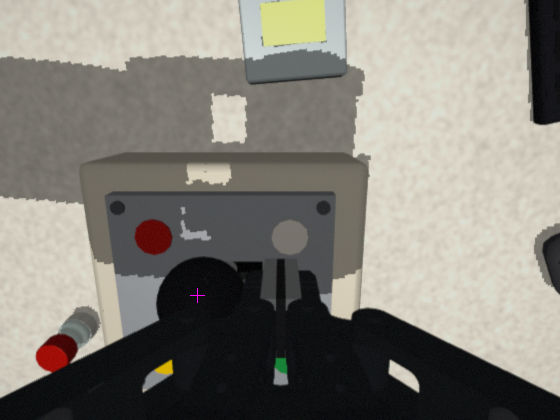

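Request:
{"api": "send_rows", "payload": {
  "dp": [
    [-0.5,-2,0],
    [-0.5,-4.5,0],
    [-0.5,-4.5,0]
  ],
  "delta_rot": [
    [0,0,0],
    [0,0,0],
    [0,0,0]
  ],
  "hand": [1,1,1]
}}

```text
time_s: 4.4
eef_pos: [607.7, 15.5, 147.3]
orientation: [0.756, 0.654, -0.0, -0.0]
contact_force: [1.6, 0.4, 1.3]
width: 0.1
```

```bash

python3 - <<'E'
from h import *
st((31,41,148))
overlay(0.0,.283,"a4")
E
```

```text
t 4.4 box [28.8 41.3] z 147.3 F [1.6 0.4 1.3] w 0.1 yawx-ey 0.0
(31, 41, 148) [-0.3  2.2 -0.7]
scene pred [303.2 214.1]
wrist pred [202.1 294.4]
```

View pics/a4_scene.png

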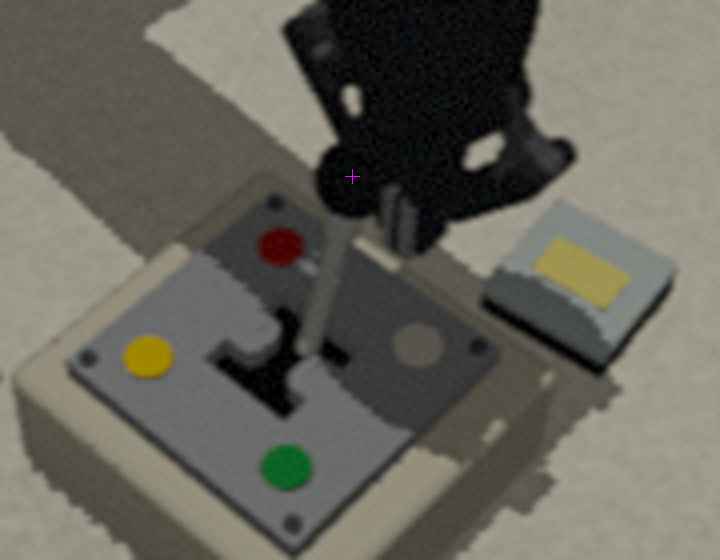

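View pics/a4_wrist.png

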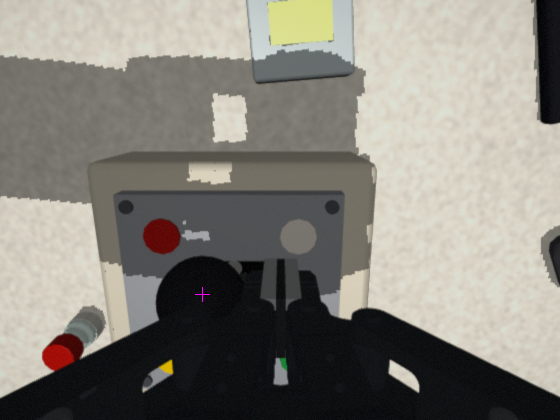

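Request:
{"api": "send_rows", "payload": {
  "dp": [
    [0,8,0],
    [0,16,0],
    [22,16,0],
    [44,16,0],
    [44,0,0],
    [44,-16,0],
    [44,-29,0],
    [44,-29,0],
    [44,-29,0]
  ],
  "delta_rot": [
    [0,0,0],
    [0,0,0],
    [0,0,0],
    [0,0,0],
    [0,0,0],
    [0,0,0],
    [0,0,0],
    [0,0,0],
    [0,0,0]
  ],
  "hand": [1,1,1,1,1,1,1,1,1]
}}

```text
time_s: 5.4
eef_pos: [586.3, 63.1, 147.3]
orientation: [0.757, 0.654, 0.0, 0.0]
contact_force: [1.1, 0.4, -0.1]
width: 0.0
```

```bash

python3 - <<'E'
from h import *
st((0,50,148))
overlay(0.0,.283,"a5")
E
```

```text
t 5.4 box [ 0.8 85.3] z 147.3 F [ 1.1  0.4 -0.1] w 0.0 yawx-ey -0.0
(0, 50, 148) [-35.3  -0.8  -0.7]
scene pred [303.2 214.1]
wrist pred [276.1 390.7]
```

View pics/a5_scene.png

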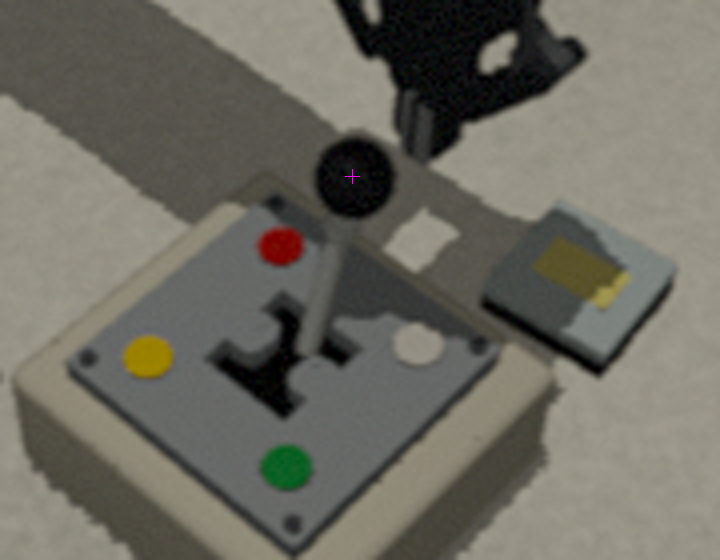

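View pics/a5_wrist.png

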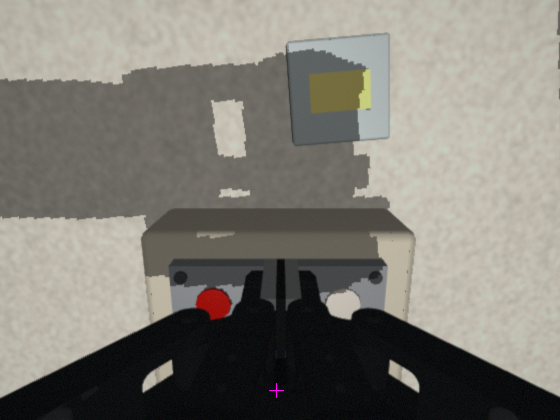

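Request:
{"api": "send_rows", "payload": {
  "dp": [
    [-8,-1,0],
    [-14,-1,0],
    [-20,-1,0],
    [-26,-1,0],
    [-32,-1,0],
    [-38,-1,0],
    [-44,-1,0],
    [-50,-1,0],
    [-56,-1,0],
    [-62,-1,0],
    [-66,-1,0],
    [-66,-1,0]
  ],
  "delta_rot": [
    [0,0,0],
    [0,0,0],
    [0,0,0],
    [0,0,0],
    [0,0,0],
    [0,0,0],
    [0,0,0],
    [0,0,0],
    [0,0,0],
    [0,0,0],
    [0,0,0],
    [0,0,0]
  ],
  "hand": [1,1,1,1,1,1,1,1,1,1,1,1]
}}

```text
time_s: 6.7
eef_pos: [575.0, -2.5, 147.2]
orientation: [0.757, 0.654, -0.0, 0.0]
contact_force: [0.7, 1.0, 0.3]
width: 0.1
```

```bash

python3 - <<'E'
from h import *
st((0,-13,148))
overlay(0.0,-.06,"a6")
E
```

```text
t 6.7 box [-0.9 18.7] z 147.2 F [0.7 1.  0.3] w 0.1 yawx-ey -0.001
(0, -13, 148) [-31.7   0.9  -0.7]
scene pred [281.9 229.6]
wrist pred [280.6 368.7]
```

View pics/a6_scene.png

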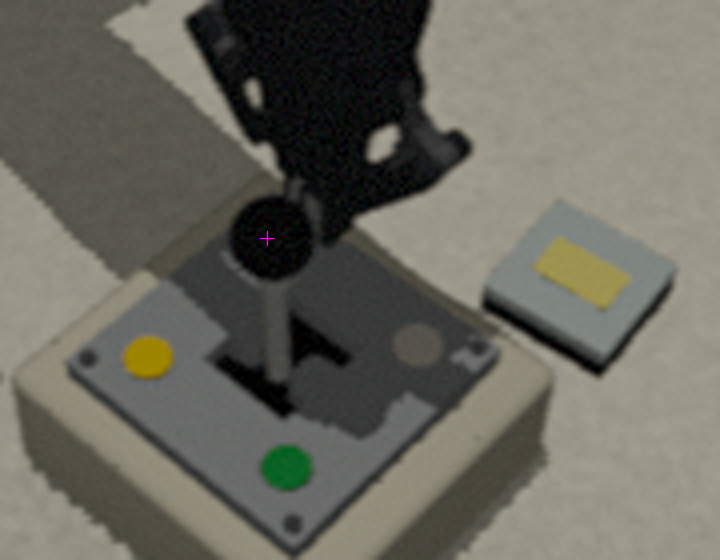

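Request:
{"api": "send_rows", "payload": {
  "dp": [
    [-6,1,0],
    [-12,1,0],
    [-18,1,0],
    [-24,1,0],
    [-29,1,0],
    [-32,1,0],
    [-32,1,0]
  ],
  "delta_rot": [
    [0,0,0],
    [0,0,0],
    [0,0,0],
    [0,0,0],
    [0,0,0],
    [0,0,0],
    [0,0,0]
  ],
  "hand": [1,1,1,1,1,1,1]
}}

```text
time_s: 7.5
eef_pos: [571.4, -34.2, 147.3]
orientation: [0.757, 0.654, -0.0, 0.0]
contact_force: [0.2, 0.2, -1.0]
width: 0.2
```

```bash

python3 - <<'E'
from h import *
st((0,-13,148))
overlay(0.0,-.283,"a7")
E
```

```text
t 7.5 box [  0.1 -13.1] z 147.3 F [ 0.2  0.2 -1. ] w 0.2 yawx-ey -0.0
(0, -13, 148) [ 0.1 -0.1 -0.7]
scene pred [267.4 244.1]
wrist pred [277.6 360.6]
```

View pics/a7_scene.png

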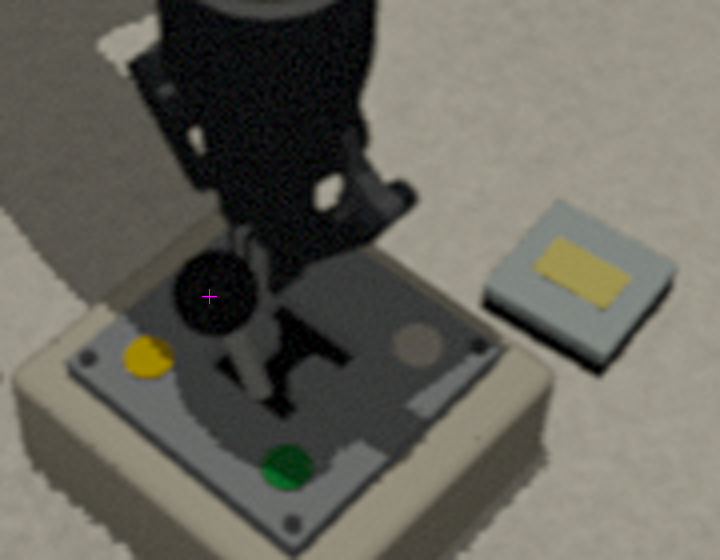

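Request:
{"api": "send_rows", "payload": {
  "dp": [
    [-2.5,0,0],
    [-2.5,0,0],
    [8,0,0],
    [18,0,0],
    [18,-20,0],
    [18,-40,0],
    [18,-52,0],
    [0,-52,0],
    [-20,-52,0],
    [-28,-52,0],
    [-28,-52,0]
  ],
  "delta_rot": [
    [0,0,0],
    [0,0,0],
    [0,0,0],
    [0,0,0],
    [0,0,0],
    [0,0,0],
    [0,0,0],
    [0,0,0],
    [0,0,0],
    [0,0,0],
    [0,0,0]
  ],
  "hand": [1,1,1,1,1,1,1,1,1,1,1]
}}

```text
time_s: 8.7
eef_pos: [516.1, -54.1, 147.4]
orientation: [0.757, 0.654, 0.0, 0.0]
contact_force: [0.1, -0.0, 0.7]
width: 0.6
```

```bash

python3 - <<'E'
from h import *
st((-29,-41,148))
overlay(0.0,-.283,"a8")
E
```

```text
t 8.7 box [-51.8 -40.8] z 147.4 F [ 0.1 -0.   0.7] w 0.6 yawx-ey -0.001
(-29, -41, 148) [-0.2 22.8 -0.6]
scene pred [267.4 244.1]
wrist pred [413.3 300.2]
```

View pics/a8_scene.png

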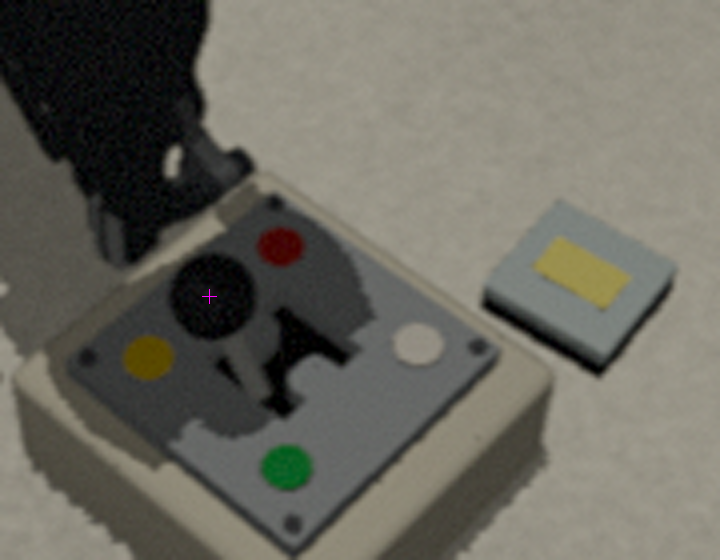

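View pics/a8_wrist.png

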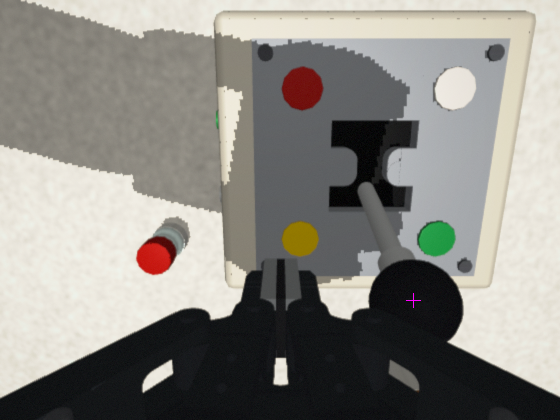

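Request:
{"api": "send_rows", "payload": {
  "dp": [
    [0,10,0],
    [0,18,0],
    [0,23,0],
    [0,28,0],
    [0,33,0],
    [0,38,0],
    [0,43,0],
    [0,48,0],
    [0,53,0],
    [0,56,0],
    [0,58,0],
    [0,58,0]
  ],
  "delta_rot": [
    [0,0,0],
    [0,0,0],
    [0,0,0],
    [0,0,0],
    [0,0,0],
    [0,0,0],
    [0,0,0],
    [0,0,0],
    [0,0,0],
    [0,0,0],
    [0,0,0],
    [0,0,0]
  ],
  "hand": [1,1,1,1,1,1,1,1,1,1,1,1]
}}

```text
time_s: 10.0
eef_pos: [573.5, -62.4, 147.1]
orientation: [0.756, 0.654, -0.0, -0.0]
contact_force: [-1.2, 1.1, -1.1]
width: 0.1
```

```bash

python3 - <<'E'
from h import *
st((10.5,-41,148))
overlay(0.25,-.27,"a9")
E
```

```text
t 10.0 box [  6.2 -40.8] z 147.1 F [-1.2  1.1 -1.1] w 0.1 yawx-ey -0.0
(10.5, -41, 148) [-0.2  4.3 -0.9]
scene pred [285.9 257.3]
wrist pred [354.2 286.6]
```

View pics/a9_scene.png

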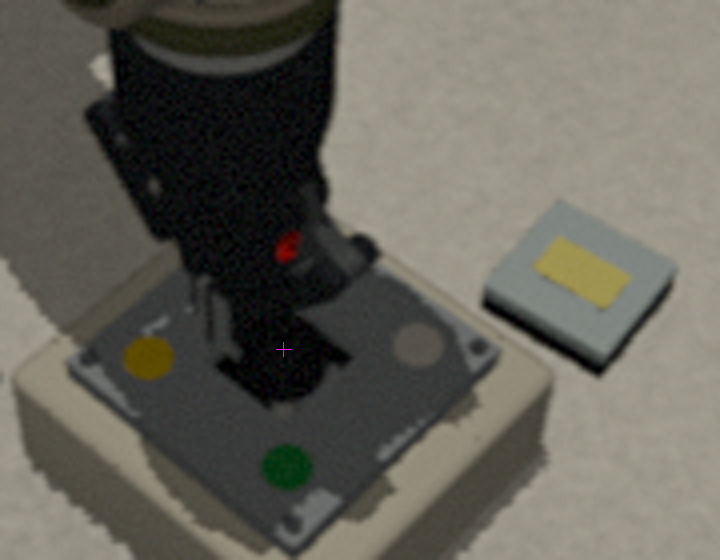

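View pics/a9_wrist.png

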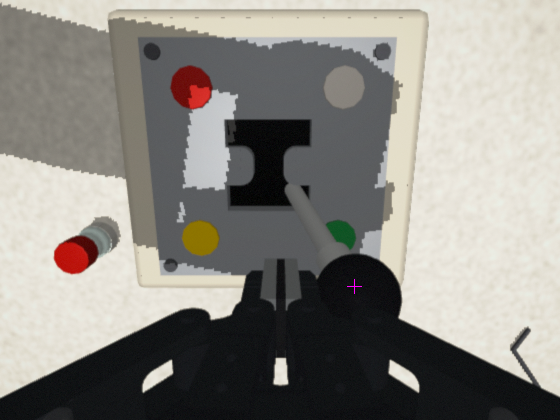

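Request:
{"api": "send_rows", "payload": {
  "dp": [
    [0,1.5,0],
    [0,3,0],
    [0,4.5,0],
    [0,4.5,0]
  ],
  "delta_rot": [
    [0,0,0],
    [0,0,0],
    [0,0,0],
    [0,0,0]
  ],
  "hand": [1,1,1,1]
}}

```text
time_s: 10.5
eef_pos: [577.2, -62.8, 147.0]
orientation: [0.756, 0.654, -0.001, -0.001]
contact_force: [-5.7, 0.8, -0.0]
width: -0.1
```

Request:
{"api": "send_rows", "payload": {
  "dp": [
    [0,1,0],
    [0,2,0],
    [0,2,0]
  ],
  "delta_rot": [
    [0,0,0],
    [0,0,0],
    [0,0,0]
  ],
  "hand": [1,1,1]
}}

```text
time_s: 10.8
eef_pos: [578.2, -63.0, 146.9]
orientation: [0.756, 0.654, -0.002, -0.002]
contact_force: [-12.4, 1.4, 1.5]
width: 0.1
```

```bash

python3 - <<'E'
from h import *
st((10.5,-41,148))
E
```

```text
t 10.8 box [ 10.9 -40.6] z 146.9 F [-12.4   1.4   1.5] w 0.1 yawx-ey 0.0
(10.5, -41, 148) [-0.4 -0.5 -1.1]
```

Request:
{"api": "send_rows", "payload": {
  "dp": [
    [0,-10,0],
    [0,-25,0],
    [0,-40,0],
    [0,-40,-40],
    [0,-60,-90],
    [0,-100,-110],
    [0,-140,-110],
    [0,-140,-110],
    [0,-140,-110]
  ],
  "delta_rot": [
    [0,0,0],
    [0,0,0],
    [0,0,0],
    [0,0,0],
    [0,0,0],
    [0,0,0],
    [0,0,0],
    [0,0,0],
    [0,0,0]
  ],
  "hand": [1,1,1,1,1,1,1,1,1]
}}

```text
time_s: 11.7
eef_pos: [441.6, -43.2, 258.1]
orientation: [0.757, 0.654, 0.001, 0.001]
contact_force: [-0.1, -0.2, -0.6]
width: 0.3
```

```bash

python3 - <<'E'
from h import *
st()
overlay(0.28,-.28,"b1"); print(lever(.28,-.28),tobox(lever(.28,-.28)))
i=read_camera("top");uv=proj("top",lever(.28,-.28));i=cv2.resize(i[130:260,230:370],None,fx=4,fy=4)[:,:,::-1].copy()
cv2.drawMarker(i,tuple(int(v) for v in (uv-[230,130])*4),(255,0,255),0,14,1);cv2.imwrite("pics/b1_top.png",i)
for c in ["scene","top"]: print(c,[(tobox(d["at"]).round(1),d["conf"]) for d in spot_point("knob",c)[:1]])
for c,n in [("bottle_mid","scene"),("case_mid","scene"),("vial_mid","scene")]: print(c,[np.round(d["at"]) for d in spot_point(c,n)[:1]])
E
```

```text
t 11.7 box [-127.1  -40.8] z 258.1 F [-0.1 -0.2 -0.6] w 0.3 yawx-ey -0.0
scene pred [287.4 259.9]
wrist pred [521.5 213.5]
[606.96307196 -66.50965302 158.94995615] [ 39.95566095 -39.95566095]
scene [(array([ 39.2, -45.4]), 0.81)]
top [(array([ 40.9, -41.5]), 0.49)]
bottle_mid [array([ 595., -230.,   64.])]
case_mid [array([639., 138.,  11.])]
vial_mid [array([420., -74.,  23.])]
```

View pics/b1_scene.png

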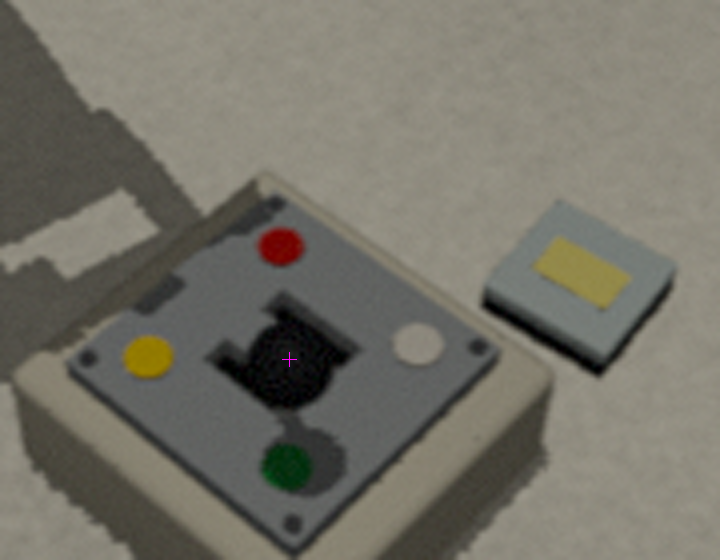

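View pics/b1_wrist.png

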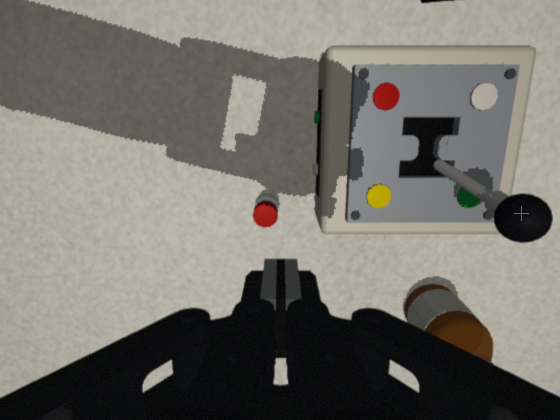

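View pics/b1_top.png

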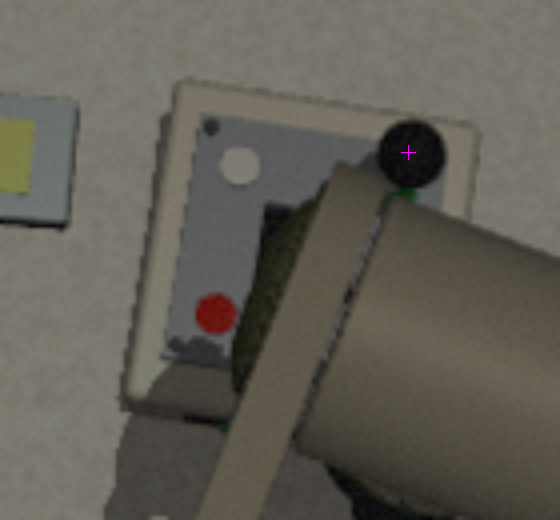

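```bash
python3 -c "
from station import *
print(job_done())"
```

```text
the job is handed in; nothing more can be done
None
```

The lever is home in the green slot and the job is handed in, at about 12 s of the 67 s allowed. I only pushed the knob, with the fingers shut:
- **Line-up:** I moved it from about x = +9 mm back to the middle of the cross slot.
- **Column change:** I pushed it through the cross slot into the -y column, without entering the yellow slot.
- **Home:** I pushed it along +x to the end stop. Wrist force there rose from about 1 N to 12 N, far below the 120 N limit.

**Final checks:**
- **Knob:** In all three cameras it sits within about 1–2 mm of the home position I predicted, box x = +40 mm, y = -40 mm. The networks gave (39, -45) from the scene camera and (41, -42) from the top camera. The 5 mm difference in y is about their error and within the slot's play.
- **Loose items:** The networks' positions for the bottle, case and vial are within about 3 mm of the first readings, so they have not moved as far as the cameras can tell.
- **Arm:** It is clear, about 170 mm from the knob along the box's x axis, with the fingertips at 258 mm height and contact force near 0 N.

No check failed. The top camera was partly blocked by the arm, but the knob was visible in it.

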